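# Seat a stretcher bar in the framing jig and clamp it

### The arm

A 6-joint arm with a two-finger parallel gripper is mounted at the origin on a cart in front of the work surface, level with it; the furniture and walls round the work are solid. World frame = base frame: x ahead of the robot, y to its left, z up, the work surface at z = 0. Lengths are in m, angles in rad, forces in N, time in s.
With the tool pointing down it reaches from about 0.3 to 0.85 m from the base axis. Payload 4.2 kg.
Tool frame: the origin (TCP) lies where the fingers leave the gripper's body, on its centre line; the fingertips stand 78 mm ahead of it and the grasp point (between the pads) lies 60 mm ahead of it; z points along the fingers, y is the line along which they close (so a half turn about z gives the same grasp; the last joint's range is limited). The gripper opens to 91 mm and grips with 3 to 60 N. Pads are 32 mm wide; open, the fingers measure 118 mm over their backs; the gripper's body (76 mm by 178 mm) begins 60 mm behind the grasp point.
Start: joints at [-1.28, 0.32, 1.565, -0, 1.257, -0.02], TCP at [0.176, -0.547, 0.292] pointing down, gripper open.
Joint ranges: [-3.11, 3.11], [-0.84, 2.01], [0.21, 2.61], [-1.34, 4.49], [0.05, 2.63], [-2.56, 2.56]. Speed limits (rad/s): [2.57, 2.57, 3.14, 3.14, 3.14, 3.14].

### API

Orientations are given as a 3x3 rotation matrix whose columns are the frame's x, y, z axes.
In Python, from station import robot, eyes, workorder gives the robot as it stands.
- The arm moves only by the tool jog_arm, never from a script. Its argument "steps" is a list of rows, each an object with "travel": the shift along the world's x, y, z in cm, a list of three; "yaw": the turn about the world's z in degrees. In form: [{"travel": [x, y, z], "yaw": yaw}, ...]. A call has 1 to 20 rows; each row shifts and turns the commanded pose from where the row before left it; what a row does not reach is not made up. A row lasts 1/10 s, in which the tool goes at most 50 mm and 8.59 degrees, less where a joint would pass 70% of its speed; a pose out of reach is approached as far as the arm can. A call with a gripper value outside its range is refused whole. "fingers" is the opening, from 0 (shut) to 1 (fully open), set as the call begins (left out, the last holds). The fingers move at their own pace and stop on an object; "force" is the grip in N (left out, the last holds). Time passes only in rows, so rows that do not move let the fingers close. It gives the time, the measured TCP pose, the force, the opening and the grip force at its end, in the units of the state.
- robot.observe(): the state, without advancing time (a new reading comes with each control period).
- eyes.snapshot(name): name is "scene" or "top"; returns a dict with "frame" (420x560x3 uint8, red, green, blue), "fov_y" (degrees; the focal length in pixels is half the picture's height over the tangent of half this angle, whatever the lens; pixels are square), "cx", "cy" (the principal point, pixels), "dist_coeffs" ([k1, k2, p1, p2, k3] as OpenCV has them; the pictures are not rectified), "R" (3x3) and "t" (3): a world point X has camera coordinates R X + t. Camera axes: x right, y down, z forward; pixel columns grow to the right and rows downward; lengths in m; the calibration is good to about 2 mm. A picture is of the moment at which its call begins. There is no depth.
- workorder.hand_in(): hands the job in; it is judged then, once.
The state is a dict: "time_s": time; "q": joint angles; "dq": joint speeds; "joint_efforts": joint torques, N m; "tcp_pos": TCP position; "orientation": TCP orientation; "ft_force": force on the tool from outside, world axes, zero at the start; "moment": the same for the moment, N m; "opening": finger opening in m; "grip_force": force on a finger pad.
Only numpy, scipy, OpenCV 4.12 (cv2) and the standard library are available. Lean on these libraries where they do the work, as an engineer would, in place of code of your own. Each camera call takes 0.05 s, during which the arm holds its last target. There are 200 camera calls.

### The job

Slide the loose wooden stretcher bar along the jig board until it lies square and home against both the long metal fence and the stop block, pressing it only gently against them. Then push the clamp handle down with shut fingers, firmly but without slamming, over centre to its rest, so that the rubber pad holds the bar there; leave the clamp shut and the jars, muller and eraser where they stand.

Things in the scene. Friction and masses are not known exactly. Their poses are not given: they have to be found in the camera images.
- jig: Grey board fixed to the table, 200 (x) x 160 (y) x 18 mm, origin under its centre; all positions here are in its frame, in mm; its yaw varies 0 to 0.3 rad. +x side: fence. A toggle clamp is screwed on near the -y end (centre line y = -35, foot 46 wide at x -53 to 13, up to 66 high). Its open arm rises over the bar to 130 above the table at x up to 45, 18 wide in y; closing, it comes down.
- fence: Straight aluminium strip along the jig's y axis, fixed, 14 mm thick (x), 160 mm long, 12 mm high. Origin under its centre, at jig (86, 0, 18) mm; the face that the bar must lie against looks to the jig's -x and is 7 mm from the origin, at jig x = 79 mm.
- stop: Dark steel stop block on the jig board, fixed at a place along y that differs from run to run: 36 (x) x 16 (y) x 20 mm high, axes as the jig's. Origin under its centre; the face that the bar's end must touch looks to the jig's +y and is 8 mm from the origin.
- bar: Loose wooden bar, 28 (x) x 110 (y) x 30 mm high, 50 to 100 g, flat on the board, long axis roughly along the jig's y. Origin at its centre, 15 mm over the board. It starts 9 to 21 mm short of home in x, 13 to 39 in y, turned up to 0.12 rad. Its half away from the stop (+y) is clear of the clamp: it can be gripped there from above across its width, above the 12 mm high fence.
- pad: Round black rubber pad, 18 mm across, on a sprung spindle (6 N per mm) at the end of the clamp arm. Origin at the centre of its underside. With the clamp shut it stands on the bar's top at jig (65, -35) mm and presses it down with about 30 N.
- knob (a point): Centre of the black ball, 26 mm in diameter, at the end of the clamp handle: the place to push. The rod behind it is 15 mm thick.
- handle_pivot (a point): Centre of the handle's hinge pin, at jig (-30, -35, 52) mm; the pin lies along the jig's y. The ball's centre goes round it at a radius of 115 mm, in the jig's x-z plane, on its -x side.
- clamp_handle (a joint): Handle angle, rad: 0 fully open (rod 1.08 above level, pointing to the jig's -x and up); the rod stands 1.08 - value above level, falling as the ball is pushed down towards -x. At the ball it takes up to 15 N at first, about 7 N once the pad meets the bar (0.65); dead centre 1.03, end stop 1.15, just below level. Let go before centre it springs back; past centre it pulls itself shut and stays.
- jar_a: Black pigment jar with grey lid, 44 mm wide, 66 mm high, a bystander near the robot. Origin under its centre.
- jar_b: Black pigment jar with grey lid, 44 mm wide, 71 mm high, a bystander beyond the jig. Origin under its centre.
- muller: Glass muller with brown wooden knob, 60 mm wide, 104 mm high, a bystander beyond the jig. Origin under its centre.
- eraser: Small pale eraser, 22 x 50 x 13 mm, a bystander near the robot. Origin under its centre.

How it is judged:
By the outcome, as a careful person would: the job done as asked, in the order asked, and still so for the second after the job is handed in, with the robot touching nothing.
It also fails if it takes over 48 s, if anything falls off the work surface, if the arm or the gripper's body presses on something with over 40 N, if the wrist force passes 120 N, or if a joint passes its speed limit or range.

## Working session

There is one attempt and no reset: what is moved stays moved. The work goes in short steps, Python scripts to look and compute and a tool call to move; the robot and the scene stay as the last step left them, time stands still between calls to the robot, and variables do not carry over. Pictures are saved under pics/ and viewed, at most 10 in all, crops included, and the job is handed in when it is done.

Besides the shell and the picture viewer there is one more tool, called after "Request:" as name(argument=value, ...) on one line, values as JSON. jog_arm: Moves the arm, as the interface text tells. Its arguments: {"type":"object","properties":{"steps":{"type":"array","items":{"type":"object","properties":{"travel":{"type":"array","items":{"type":"number"}},"yaw":{"type":"number"}}}},"fingers":{"type":"number"},"force":{"type":"number"}},"required":["steps"]}

```bash
mkdir -p pics; cat > h.py <<'E'
import numpy as np, cv2, json
from station import robot, eyes, workorder
def snap(n,f):
    s=eyes.snapshot(n); cv2.imwrite('pics/'+f,cv2.cvtColor(np.asarray(s['frame']),cv2.COLOR_RGB2BGR))
    np.savez('pics/'+f+'.npz',**{k:np.array(v) for k,v in s.items()}); return s
def cam(s):
    f=210/np.tan(np.radians(float(s['fov_y']))/2)
    K=np.array([[f,0,float(s['cx'])],[0,f,float(s['cy'])],[0,0,1]]); return K,np.array(s['dist_coeffs'],float),np.array(s['R']),np.array(s['t'])
def ray(s,px):
    K,d,R,t=cam(s); u=cv2.undistortPoints(np.array(px,float).reshape(-1,1,2),K,d).reshape(-1,2)
    D=np.c_[u,np.ones(len(u))]@R; return -R.T@t,D
def onz(s,px,z):
    C,D=ray(s,px); z=np.broadcast_to(z,len(D)); return C+D*((z-C[2])/D[:,2])[:,None]
def proj(s,X):
    K,d,R,t=cam(s); return cv2.projectPoints(np.array(X,float).reshape(-1,1,3),cv2.Rodrigues(R)[0],t.reshape(3,1),K,d)[0].reshape(-1,2)
def load(f): return dict(np.load('pics/'+f+'.npz'))
E
python3 - <<'E'
from h import *
for n in ('top','scene'):
    s=snap(n,n+'0.png'); K,d,R,t=cam(s); print(n,K[0,0],-R.T@t,R[2])
    im=cv2.imread(f'pics/{n}0.png'); cv2.imwrite(f'pics/{n}0b.png',cv2.resize(im,(800,600),interpolation=cv2.INTER_CUBIC))
print(robot.observe())
E
```

```text
top 481.48140560479965 [0.34443829 0.36335771 1.19156501] [ 1.58873460e-01  1.01294021e-04 -9.87298948e-01]
scene 385.54019145041565 [0.1544659  1.03250103 0.45889566] [ 0.40228236 -0.8276621  -0.39133661]
{'time_s': 0.1, 'q': array([-1.27999818e+00,  3.20214684e-01,  1.56552845e+00, -3.38852354e-05,
        1.25739672e+00, -1.99742826e-02]), 'dq': array([ 0.00109153, -0.00122887, -0.00355772, -0.00148715, -0.00034441,
        0.00084328]), 'joint_efforts': array([-2.51064637e-05, -4.13335669e+01, -2.32509273e+01,  7.29383086e-02,
        4.22388967e-02, -6.30134537e-05]), 'tcp_pos': array([ 0.17574697, -0.54714794,  0.29152299]), 'orientation': array([[ 9.52094448e-01,  3.05803756e-01, -4.74489846e-04],
       [ 3.05804125e-01, -9.52093308e-01,  1.47299917e-03],
       [-1.30992716e-06, -1.54753528e-03, -9.99998803e-01]]), 'ft_force': array([ 0.04901707,  0.05829759, -0.49435061]), 'moment': array([ 0.02364157, -0.01075494,  0.03284285]), 'grip_force': 0.0, 'opening': 0.09122413685680578}
```

View pics/top0b.png

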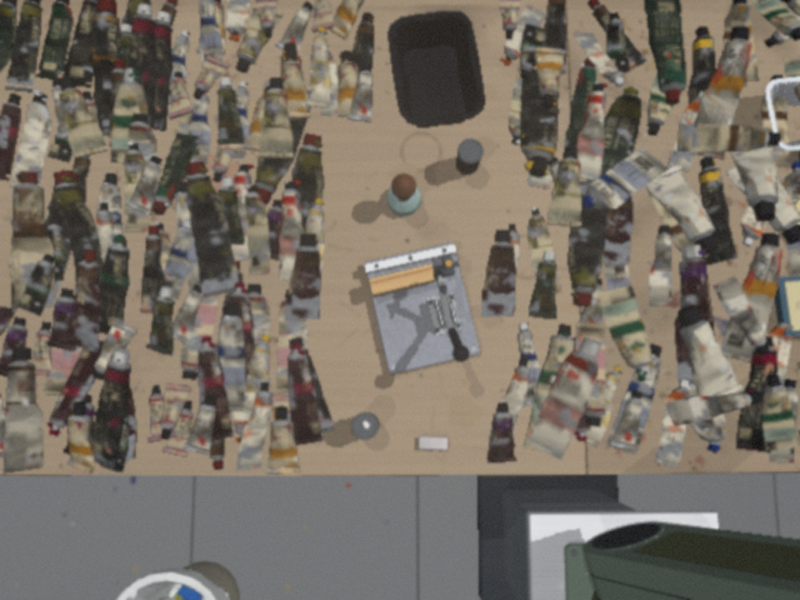

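View pics/scene0b.png

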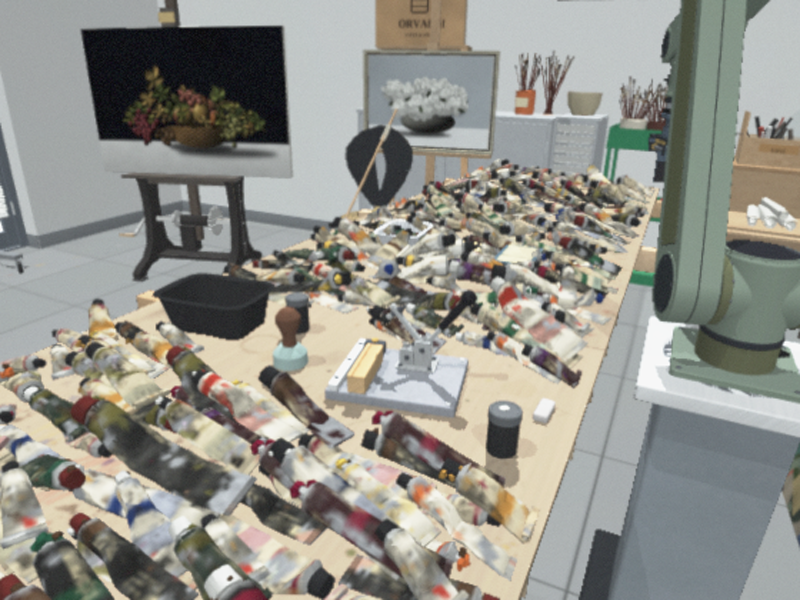

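The overview shows the jig at top (420,310), scaled, with the fence at the far (+x) side. The bar lies just below the fence, and the stop is the dark block near (447,262). The handle ball is at (460,352), jar_a at (365,425), and the eraser at (432,443). I'll enlarge the jig for a closer reading.

```bash
python3 - <<'E'
import cv2
im=cv2.imread('pics/top0.png')[165:270,248:348]; cv2.imwrite('pics/c1.png',cv2.resize(im,None,fx=5.7,fy=5.7,interpolation=cv2.INTER_CUBIC))
E
```

```text
(no output)
```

View pics/c1.png

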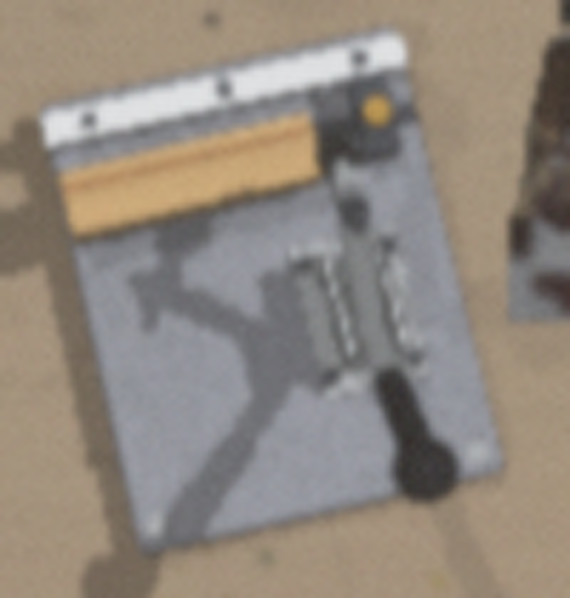

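The crop shows the board's near corners at (145,552) and (507,467), and the fence's far top corners at (42,105) and (403,30). The bar-top corners are roughly (60,178), (312,113), (320,180) and (75,237). The stop spans x 320–400 with its lower right at (400,155), and the ball is at (425,470).

```bash
python3 - <<'E'
from h import *
from scipy.optimize import least_squares
s=load('top0.png')
P=lambda a:(np.array(a,float)+.5)/5.7-.5+[248,165]
def T(p,X):
    c,n=np.cos(p[2]),np.sin(p[2]); X=np.array(X,float)/1000
    return np.c_[p[0]+c*X[:,0]-n*X[:,1],p[1]+n*X[:,0]+c*X[:,1],X[:,2]]
J=[[-100,80,18],[-100,-80,18],[93,80,30],[93,-80,30],[79,80,30],[79,-80,30]]
pj=P([[145,552],[507,467],[42,105],[403,30],[50,150],[408,70]])
r=least_squares(lambda p:(proj(s,T(p,J))-pj).ravel(),[.45,.35,.2]); p=r.x
print('jig',p,r.fun.round(2))
def tojig(X): c,n=np.cos(p[2]),np.sin(p[2]); d=X[:,:2]-p[:2]; return np.c_[c*d[:,0]+n*d[:,1],-n*d[:,0]+c*d[:,1]]*1000
b=onz(s,P([[60,178],[312,113],[320,180],[75,237]]),.048); print('bar corners jig',tojig(b).round(1))
B=[[14,55,48],[14,-55,48],[-14,-55,48],[-14,55,48]]
rb=least_squares(lambda q:(proj(s,T(q,B))-P([[60,178],[312,113],[320,180],[75,237]])).ravel(),[.5,.35,.2]); q=rb.x
print('bar',q,'jig',tojig(np.array([q]))," dyaw",q[2]-p[2],rb.fun.round(2))
st=P([[318,90],[320,165],[400,155],[385,92]]); print('stop',tojig(onz(s,st,.038)).round(1))
# ball: pivot + 115 at 1.08
a=1.08; print('ball pred px',proj(s,T(p,[[-30-115*np.cos(a),-35,52+115*np.sin(a)]])), 'meas',P([[425,470]]))
np.save('jig.npy',p)
P8=lambda a:(np.array(a,float)+.5)*.7-.5
print('jarA',onz(s,P8([[365,425]]),.066),'eraser',onz(s,P8([[432,443]]),.013),'mull',onz(s,P8([[404,185]]),.1),'jarb',onz(s,P8([[469,150]]),.071))
E
```

```text
jig [0.49748135 0.33497329 0.22246236] [-0.53  0.28  0.12  0.29  0.05  1.43  0.01  0.28 -0.12 -1.    0.47 -1.33]
bar corners jig [[ 60.4  78.4]
 [ 63.7 -31.8]
 [ 34.9 -28.5]
 [ 34.4  77.7]]
bar [0.53934518 0.36901939 0.2357623 ] jig [[48.34383932 23.97060843]]  dyaw 0.013299937040576915 [-0.4  -0.41 -0.33  0.33  1.09 -0.34 -0.36  0.41]
stop [[ 74.7 -37.5]
 [ 42.7 -30.7]
 [ 39.3 -65. ]
 [ 67.4 -65.2]]
ball pred px [[321.4306497  240.40652343]] meas [[322.14912281 247.04385965]]
jarA [[0.29960541 0.42925092 0.066     ]] eraser [[0.26736593 0.3198971  0.013     ]] mull [[0.68866175 0.36496035 0.1       ]] jarb [[0.75940638 0.25383873 0.071     ]]
```

```bash
python3 - <<'E'
import cv2
im=cv2.imread('pics/scene0.png')[195:295,220:345]; cv2.imwrite('pics/c2.png',cv2.resize(im,None,fx=6,fy=6,interpolation=cv2.INTER_CUBIC))
E
```

```text
(no output)
```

View pics/c2.png

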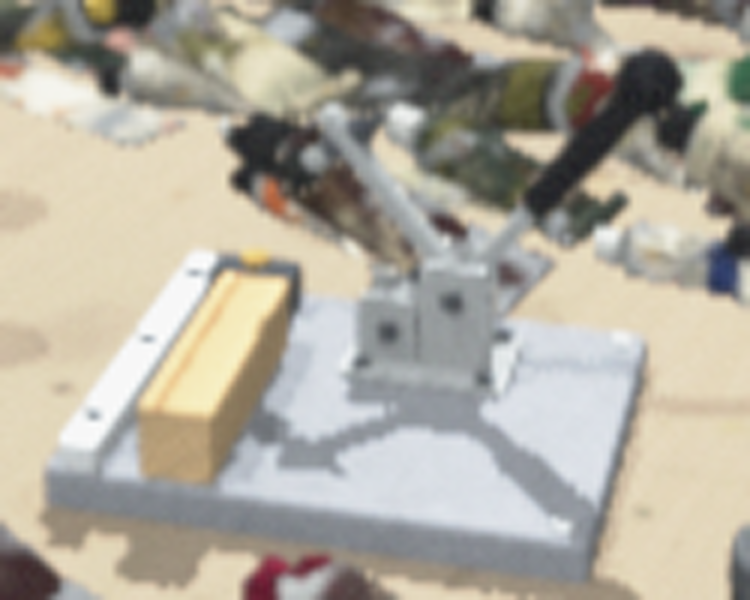

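The scene crop shows the stop as a dark block with a yellow dot, beside the bar's far end and touching the fence. The ball is at (645,82), the bar top's near-end corners at (140,408) and (213,418), and the dot at (255,257).

```bash
python3 - <<'E'
from h import *
from scipy.optimize import least_squares
s=load('top0.png'); c=load('scene0.png')
P=lambda a:(np.array(a,float)+.5)/5.7-.5+[248,165]
Q=lambda a:(np.array(a,float)+.5)/6-.5+[220,195]
def T(p,X):
    C,n=np.cos(p[2]),np.sin(p[2]); X=np.array(X,float)/1000
    return np.c_[p[0]+C*X[:,0]-n*X[:,1],p[1]+n*X[:,0]+C*X[:,1],X[:,2]]
J=[[-100,80,18],[-100,-80,18],[93,80,30],[93,-80,30],[79,80,30],[79,-80,30]]
pj=P([[145,552],[507,467],[42,105],[403,30],[50,150],[408,70]])
Jc=[[-100,80,18],[-100,-80,18],[93,80,30],[93,-80,30],[79,80,30],[79,-80,30]]
pc=Q([[588,548],[645,340],[62,443],[205,252],[97,455],[222,258]])
for nm,w,v in(('both',1,1),('scene',0,1),('top',1,0)):
    r=least_squares(lambda p:np.r_[w*(proj(s,T(p,J))-pj).ravel(),v*(proj(c,T(p,Jc))-pc).ravel()],[.5,.33,.2],loss='soft_l1'); p=r.x
    print(nm,p.round(4),(proj(s,T(p,J))-pj).round(1).tolist(),(proj(c,T(p,Jc))-pc).round(1).tolist())
    def tojig(X): C,n=np.cos(p[2]),np.sin(p[2]); d=np.asarray(X)[:,:2]-p[:2]; return (np.c_[C*d[:,0]+n*d[:,1],-n*d[:,0]+C*d[:,1]]*1000).round(1).tolist()
    print(' bar near end scene',tojig(onz(c,Q([[140,408],[213,418],[291,283]]),.048)),'dot top',tojig(onz(s,P([[377,110]]),.038)),'dot scene',tojig(onz(c,Q([[255,257]]),.039)),'stop corner scene',tojig(onz(c,Q([[300,266]]),.038)))
    f=lambda X:np.r_[proj(s,[X])[0]-P([[425,470]])[0],proj(c,[X])[0]-Q([[645,82]])[0]]
    b=least_squares(f,[.4,.3,.15]); print(' ball',b.x,tojig([b.x]),b.fun.round(2))
    if nm=='both': np.save('jig.npy',p)
E
```

```text
both [0.4972 0.3359 0.224 ] [[-0.8, 0.4], [-0.2, 0.3], [-0.4, 1.6], [-0.4, 0.3], [-0.5, -0.8], [0.1, -1.3]] [[0.4, -0.8], [0.9, -1.4], [-0.3, -0.9], [-1.6, -0.5], [-0.0, -2.0], [0.9, -0.8]]
 bar near end scene [[61.6, 81.8], [34.8, 81.7], [36.3, -26.2]] dot top [[60.5, -61.1]] dot scene [[61.5, -62.1]] stop corner scene [[42.1, -61.0]]
 ball [0.4103757  0.28053126 0.14420435] [[-97.0, -34.7]] [-0.15 -0.46  0.49  0.05]
scene [0.4955 0.3397 0.2257] [[-2.3, 1.2], [-1.7, 1.0], [-2.0, 2.4], [-2.1, 1.0], [-2.2, -0.1], [-1.6, -0.6]] [[0.6, 0.3], [0.9, -0.6], [-0.6, 0.2], [-1.9, 0.3], [-0.3, -0.9], [0.6, -0.1]]
 bar near end scene [[62.6, 77.5], [35.7, 77.5], [37.1, -30.5]] dot top [[61.2, -65.3]] dot scene [[62.2, -66.4]] stop corner scene [[42.8, -65.2]]
 ball [0.4103757  0.28053126 0.14420435] [[-96.2, -38.7]] [-0.15 -0.46  0.49  0.05]
top [0.4976 0.3349 0.2244] [[-0.4, 0.3], [0.2, 0.2], [0.0, 1.5], [-0.1, 0.2], [-0.2, -1.0], [0.4, -1.4]] [[0.4, -1.1], [0.9, -1.6], [-0.2, -1.1], [-1.6, -0.6], [0.1, -2.2], [0.9, -1.0]]
 bar near end scene [[61.5, 82.8], [34.7, 82.7], [36.2, -25.2]] dot top [[60.3, -60.1]] dot scene [[61.4, -61.1]] stop corner scene [[42.0, -60.0]]
 ball [0.4103757  0.28053126 0.14420435] [[-97.1, -33.6]] [-0.15 -0.46  0.49  0.05]
```

Request:
jog_arm(steps=[{"travel":[2,3.9,0],"yaw":4},{"travel":[2,3.9,0],"yaw":4},{"travel":[2,3.9,0],"yaw":4},{"travel":[2,3.9,0],"yaw":4},{"travel":[2,3.9,0],"yaw":4},{"travel":[2,3.9,0],"yaw":4},{"travel":[2,3.9,0],"yaw":4},{"travel":[2,3.9,0],"yaw":4},{"travel":[2,3.9,0],"yaw":4},{"travel":[2,3.9,0],"yaw":4},{"travel":[2,3.9,0],"yaw":4},{"travel":[2,3.9,0],"yaw":4}], fingers=0.65, force=10)

```text
time_s: 1.3
tcp_pos: [0.4161, -0.0777, 0.2921]
orientation: [[0.407, 0.913, -0.0], [0.913, -0.407, -0.0], [-0.0, 0.0, -1.0]]
ft_force: [0.5, -1.7, -0.1]
opening: 0.0592
grip_force: 0.0
```

Request:
jog_arm(steps=[{"travel":[1,4,0],"yaw":3},{"travel":[1,4,0],"yaw":3},{"travel":[1,4,0],"yaw":3},{"travel":[1,4,0],"yaw":3},{"travel":[1,4,0],"yaw":3},{"travel":[1,4,0],"yaw":3},{"travel":[1,4,0],"yaw":3},{"travel":[1,4,0],"yaw":3},{"travel":[1,4,0],"yaw":3},{"travel":[1,4,0],"yaw":3},{"travel":[1,4,0],"yaw":3},{"travel":[0.5,4,0],"yaw":4},{"travel":[0,0,0],"yaw":0},{"travel":[0,0,0],"yaw":0}])

```text
time_s: 2.7
tcp_pos: [0.5305, 0.4009, 0.2911]
orientation: [[-0.223, 0.975, -0.002], [0.975, 0.223, -0.002], [-0.001, -0.002, -1.0]]
ft_force: [0.5, 0.0, -0.1]
opening: 0.0595
grip_force: 0.0
```

Request:
jog_arm(steps=[{"travel":[0,0,-3]},{"travel":[0,0,-3]},{"travel":[0,0,-3]},{"travel":[0,0,-3]},{"travel":[0,0,-2]},{"travel":[0,0,-1.5]},{"travel":[0,0,-1]},{"travel":[0,0,-1]},{"travel":[0,0,0]},{"travel":[0,0,0]}])

```text
invalid input
```

```bash
python3 - <<'E'
from h import *
s=snap('scene','s1.png'); c=snap('top','t1.png')
a=cv2.resize(cv2.imread('pics/s1.png')[185:295,225:345],None,fx=4,fy=4,interpolation=cv2.INTER_CUBIC)
b=cv2.resize(cv2.imread('pics/t1.png')[165:275,250:330],None,fx=4,fy=4,interpolation=cv2.INTER_CUBIC)
cv2.imwrite('pics/m1.png',np.hstack([a,b])); print(robot.observe()['tcp_pos'],robot.observe()['ft_force'])
E
```

```text
[0.5306288  0.39946453 0.29194167] [-0.13422103 -0.49974324  0.43097919]
```

View pics/m1.png

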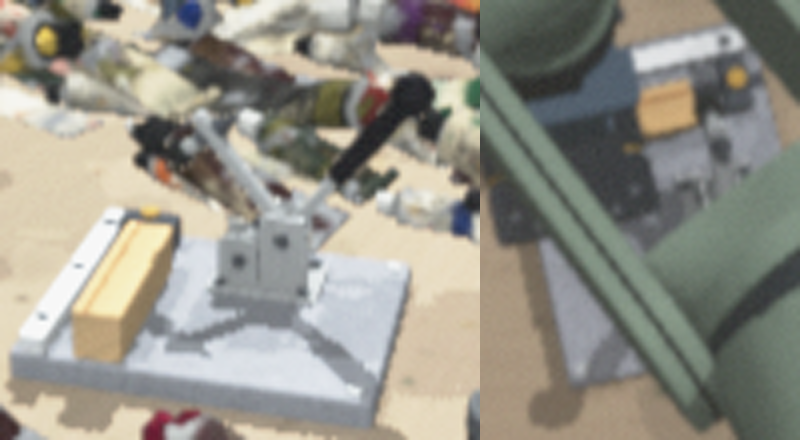

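The move was refused because the rows had no yaw. The picture shows the scene untouched and the gripper above the bar's +y half. I'll send the descent again with yaw included.

Request:
jog_arm(steps=[{"travel":[0,0,-3],"yaw":0},{"travel":[0,0,-3],"yaw":0},{"travel":[0,0,-3],"yaw":0},{"travel":[0,0,-3],"yaw":0},{"travel":[0,0,-2],"yaw":0},{"travel":[0,0,-1.5],"yaw":0},{"travel":[0,0,-1],"yaw":0},{"travel":[0,0,-1],"yaw":0},{"travel":[0,0,0],"yaw":0},{"travel":[0,0,0],"yaw":0}])

```text
time_s: 3.8
tcp_pos: [0.5311, 0.4005, 0.1179]
orientation: [[-0.221, 0.975, 0.001], [0.975, 0.221, 0.001], [0.0, 0.001, -1.0]]
ft_force: [0.3, 0.3, -0.5]
opening: 0.0595
grip_force: 0.0
```

```bash
python3 - <<'E'
from h import *
s=snap('scene','s1.png')
a=cv2.resize(cv2.imread('pics/s1.png')[165:295,225:355],None,fx=4.6,fy=4.6,interpolation=cv2.INTER_CUBIC)
cv2.imwrite('pics/m2.png',a); print(robot.observe()['tcp_pos'],robot.observe()['ft_force'])
E
```

```text
[0.53126685 0.40068633 0.11816882] [ 0.76379126 -0.55419604  0.06285015]
```

View pics/m2.png

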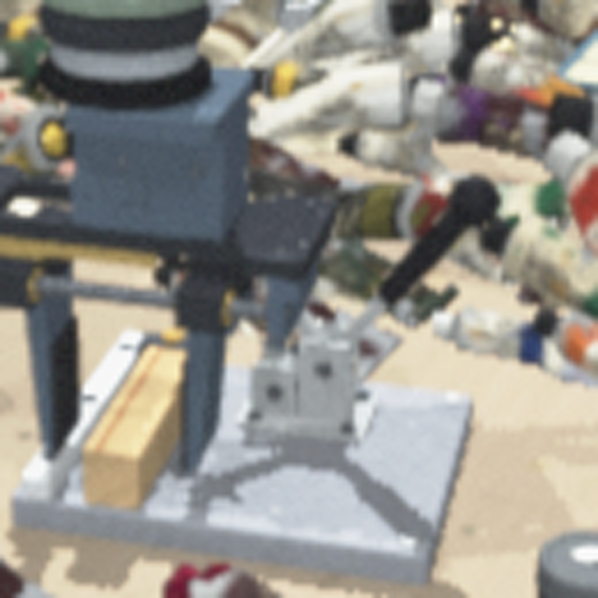

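The fingers straddle the bar, clear of the fence and the clamp. I'll lower 3 mm and close.

Request:
jog_arm(steps=[{"travel":[0,0,-0.3],"yaw":0},{"travel":[0,0,0],"yaw":0}])

```text
time_s: 4.05
tcp_pos: [0.5308, 0.4006, 0.1145]
orientation: [[-0.222, 0.975, 0.0], [0.975, 0.222, 0.0], [0.0, 0.0, -1.0]]
ft_force: [-1.2, -0.9, 0.1]
opening: 0.0596
grip_force: 0.0
```

Request:
jog_arm(steps=[{"travel":[0,0,0],"yaw":0},{"travel":[0,0,0],"yaw":0},{"travel":[0,0,0],"yaw":0},{"travel":[0,0,0],"yaw":0},{"travel":[0,0,0],"yaw":0},{"travel":[0,0,0],"yaw":0},{"travel":[0,0,0],"yaw":0},{"travel":[0,0,0],"yaw":0}], fingers=0, force=10)

```text
time_s: 4.85
tcp_pos: [0.5309, 0.4006, 0.1144]
orientation: [[-0.222, 0.975, 0.0], [0.975, 0.222, 0.0], [0.0, 0.0, -1.0]]
ft_force: [-0.4, 0.9, 0.1]
opening: 0.0281
grip_force: 10.0
```

Request:
jog_arm(steps=[{"travel":[0.21,-0.2,0],"yaw":0},{"travel":[0.21,-0.2,0],"yaw":0},{"travel":[0.21,-0.2,0],"yaw":0},{"travel":[0.21,-0.2,0],"yaw":0},{"travel":[0.21,-0.2,0],"yaw":0},{"travel":[0.21,-0.2,0],"yaw":0},{"travel":[0.21,-0.2,0],"yaw":0},{"travel":[0.21,-0.2,0],"yaw":0},{"travel":[0,0,0],"yaw":0},{"travel":[0,0,0],"yaw":0}])

```text
time_s: 5.85
tcp_pos: [0.5481, 0.3842, 0.1144]
orientation: [[-0.222, 0.975, 0.001], [0.975, 0.222, -0.0], [-0.001, 0.001, -1.0]]
ft_force: [1.2, -1.3, 1.6]
opening: 0.0282
grip_force: 10.0
```

Request:
jog_arm(steps=[{"travel":[0.1,0.02,0],"yaw":0},{"travel":[0.1,0.02,0],"yaw":0},{"travel":[0,0,0],"yaw":0},{"travel":[0,0,0],"yaw":0}])

```text
time_s: 6.25
tcp_pos: [0.5495, 0.3849, 0.1143]
orientation: [[-0.222, 0.975, -0.0], [0.975, 0.222, -0.0], [-0.0, -0.0, -1.0]]
ft_force: [-1.5, -1.3, 4.2]
opening: 0.0279
grip_force: 10.0
```

Request:
jog_arm(steps=[{"travel":[0.1,0.02,0],"yaw":0},{"travel":[0,0,0],"yaw":0},{"travel":[0,0,0],"yaw":0}])

```text
time_s: 6.55
tcp_pos: [0.5506, 0.3853, 0.1143]
orientation: [[-0.222, 0.975, 0.0], [0.975, 0.222, 0.0], [0.0, 0.0, -1.0]]
ft_force: [-1.8, -1.5, 3.1]
opening: 0.0278
grip_force: 10.0
```

Request:
jog_arm(steps=[{"travel":[0.1,0.02,0],"yaw":0},{"travel":[0,0,0],"yaw":0},{"travel":[0,0,0],"yaw":0}])

```text
time_s: 6.85
tcp_pos: [0.5517, 0.3855, 0.1143]
orientation: [[-0.222, 0.975, 0.0], [0.975, 0.222, 0.0], [0.0, 0.0, -1.0]]
ft_force: [-1.9, -0.8, 3.8]
opening: 0.0282
grip_force: 10.0
```

Request:
jog_arm(steps=[{"travel":[0.05,0.01,0],"yaw":0},{"travel":[0,0,0],"yaw":0},{"travel":[0,0,0],"yaw":0}])

```text
time_s: 7.15
tcp_pos: [0.5521, 0.3855, 0.1143]
orientation: [[-0.222, 0.975, 0.0], [0.975, 0.222, 0.0], [0.0, 0.0, -1.0]]
ft_force: [-2.5, 1.4, 4.6]
opening: 0.0278
grip_force: 10.0
```

Request:
jog_arm(steps=[{"travel":[0.05,0.01,0],"yaw":0},{"travel":[0,0,0],"yaw":0},{"travel":[0,0,0],"yaw":0}])

```text
time_s: 7.45
tcp_pos: [0.5527, 0.3856, 0.1143]
orientation: [[-0.222, 0.975, 0.0], [0.975, 0.222, 0.0], [0.0, 0.0, -1.0]]
ft_force: [-1.9, 0.3, 5.5]
opening: 0.0283
grip_force: 10.0
```

Request:
jog_arm(steps=[{"travel":[0.05,0.01,0],"yaw":0},{"travel":[0,0,0],"yaw":0},{"travel":[0,0,0],"yaw":0}])

```text
time_s: 7.75
tcp_pos: [0.5528, 0.3856, 0.1143]
orientation: [[-0.222, 0.975, -0.001], [0.975, 0.222, -0.0], [0.0, -0.001, -1.0]]
ft_force: [-2.9, 0.6, 5.5]
opening: 0.0275
grip_force: 10.0
```

Request:
jog_arm(steps=[{"travel":[0.05,0.01,0],"yaw":0},{"travel":[0,0,0],"yaw":0},{"travel":[0,0,0],"yaw":0}])

```text
time_s: 8.05
tcp_pos: [0.5529, 0.3857, 0.1144]
orientation: [[-0.222, 0.975, -0.002], [0.975, 0.222, -0.0], [-0.0, -0.002, -1.0]]
ft_force: [-4.6, -0.3, 6.2]
opening: 0.0277
grip_force: 10.0
```

```bash
python3 - <<'E'
from h import *
s=snap('scene','s2.png'); t=snap('top','t2.png')
a=cv2.resize(cv2.imread('pics/s2.png')[225:290,225:295],None,fx=6,fy=6,interpolation=cv2.INTER_CUBIC)
b=cv2.resize(cv2.imread('pics/t2.png')[165:230,270:330],None,fx=6,fy=6,interpolation=cv2.INTER_CUBIC)
cv2.imwrite('pics/m3.png',np.hstack([a,b])); print(robot.observe()['tcp_pos'],robot.observe()['ft_force'],robot.observe()['moment'])
E
```

```text
[0.55294843 0.3856616  0.11434837] [-3.17273363  0.67983842  6.04945147] [-0.05505549  0.69023378 -0.04387463]
```

View pics/m3.png

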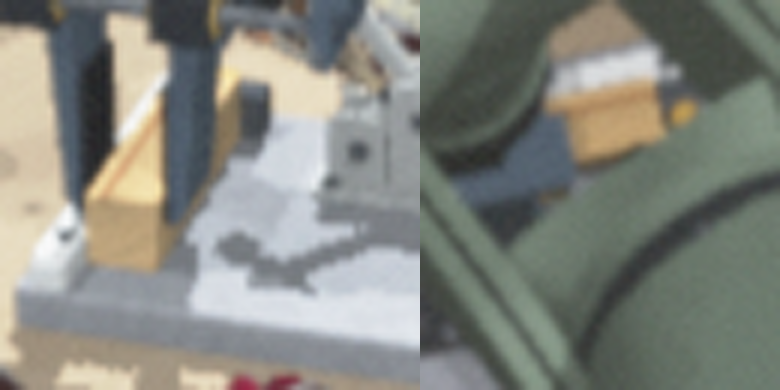

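The bar is on the fence with about 4 N, and there is a small gap left to the stop. Now I'll slide it toward the stop.

Request:
jog_arm(steps=[{"travel":[0.02,-0.1,0],"yaw":0},{"travel":[0.02,-0.1,0],"yaw":0},{"travel":[0,0,0],"yaw":0},{"travel":[0,0,0],"yaw":0}])

```text
time_s: 8.55
tcp_pos: [0.5531, 0.3848, 0.1144]
orientation: [[-0.221, 0.975, -0.002], [0.975, 0.221, 0.002], [0.002, -0.001, -1.0]]
ft_force: [-4.2, 3.4, 5.0]
opening: 0.0279
grip_force: 10.0
```

Request:
jog_arm(steps=[{"travel":[0.02,-0.1,0],"yaw":0},{"travel":[0,0,0],"yaw":0},{"travel":[0,0,0],"yaw":0}])

```text
time_s: 8.85
tcp_pos: [0.5532, 0.3844, 0.1143]
orientation: [[-0.221, 0.975, -0.002], [0.975, 0.221, 0.003], [0.003, -0.001, -1.0]]
ft_force: [-5.9, 5.0, 5.2]
opening: 0.0279
grip_force: 10.0
```

Request:
jog_arm(steps=[{"travel":[0.01,-0.05,0],"yaw":0},{"travel":[0,0,0],"yaw":0},{"travel":[0,0,0],"yaw":0}])

```text
time_s: 9.15
tcp_pos: [0.5532, 0.3844, 0.1144]
orientation: [[-0.221, 0.975, -0.002], [0.975, 0.221, 0.004], [0.004, -0.001, -1.0]]
ft_force: [-6.4, 6.3, 4.0]
opening: 0.0285
grip_force: 10.0
```

Request:
jog_arm(steps=[{"travel":[-0.07,-0.01,0.05],"yaw":0},{"travel":[0,0,0],"yaw":0},{"travel":[0,0,0],"yaw":0}])

```text
time_s: 9.45
tcp_pos: [0.5531, 0.3843, 0.1144]
orientation: [[-0.221, 0.975, -0.001], [0.975, 0.221, 0.004], [0.004, 0.0, -1.0]]
ft_force: [-3.7, 6.3, 0.6]
opening: 0.0277
grip_force: 10.0
```

Request:
jog_arm(steps=[{"travel":[0.01,-0.05,0],"yaw":0},{"travel":[0,0,0],"yaw":0},{"travel":[0,0,0],"yaw":0}])

```text
time_s: 9.75
tcp_pos: [0.5531, 0.3842, 0.1144]
orientation: [[-0.221, 0.975, -0.001], [0.975, 0.221, 0.005], [0.005, 0.001, -1.0]]
ft_force: [-3.9, 7.6, 2.0]
opening: 0.0279
grip_force: 10.0
```

Y force keeps rising with no motion even with x and z friction reduced, so the bar is on the stop. I'll relieve the load, release, and look.

Request:
jog_arm(steps=[{"travel":[-0.03,0.1,0],"yaw":0},{"travel":[-0.03,0.05,0],"yaw":0},{"travel":[0,0,0],"yaw":0},{"travel":[0,0,0],"yaw":0}])

```text
time_s: 10.15
tcp_pos: [0.553, 0.3844, 0.1144]
orientation: [[-0.221, 0.975, 0.0], [0.975, 0.221, 0.003], [0.003, 0.001, -1.0]]
ft_force: [-2.6, 6.4, 1.0]
opening: 0.0279
grip_force: 10.0
```

Request:
jog_arm(steps=[{"travel":[0,0,0],"yaw":0},{"travel":[0,0,0],"yaw":0},{"travel":[0,0,0],"yaw":0},{"travel":[0,0,0],"yaw":0}], fingers=0.55)

```text
time_s: 10.55
tcp_pos: [0.5534, 0.3827, 0.1146]
orientation: [[-0.221, 0.975, 0.0], [0.975, 0.221, -0.001], [-0.001, 0.0, -1.0]]
ft_force: [-0.5, 0.6, 0.5]
opening: 0.0498
grip_force: 0.0
```

Request:
jog_arm(steps=[{"travel":[0,0,1],"yaw":0},{"travel":[0,0,2],"yaw":0},{"travel":[0,0,3],"yaw":0},{"travel":[0,0,4],"yaw":0},{"travel":[0,0,4],"yaw":0},{"travel":[0,0,4],"yaw":0},{"travel":[-1,4,0],"yaw":0},{"travel":[-1,4,0],"yaw":0},{"travel":[-1,4,0],"yaw":0},{"travel":[-1,4,0],"yaw":0},{"travel":[0,0,0],"yaw":0}])

```text
time_s: 11.65
tcp_pos: [0.5108, 0.5478, 0.2946]
orientation: [[-0.227, 0.974, -0.0], [0.974, 0.227, 0.003], [0.003, 0.0, -1.0]]
ft_force: [0.4, -0.2, -0.4]
opening: 0.0498
grip_force: 0.0
```

```bash
python3 - <<'E'
from h import *
s=snap('scene','s3.png'); t=snap('top','t3.png')
a=cv2.resize(cv2.imread('pics/s3.png')[215:290,225:285],None,fx=6.5,fy=6.5,interpolation=cv2.INTER_CUBIC)
b=cv2.resize(cv2.imread('pics/t3.png')[165:240,248:308+15][:,:63],None,fx=6.5,fy=6.5,interpolation=cv2.INTER_CUBIC)
b=cv2.resize(cv2.imread('pics/t3.png')[165:240,260:322],None,fx=6.5,fy=6.5,interpolation=cv2.INTER_CUBIC)
cv2.imwrite('pics/m4.png',np.hstack([a,b]))
E
```

```text
(no output)
```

View pics/m4.png

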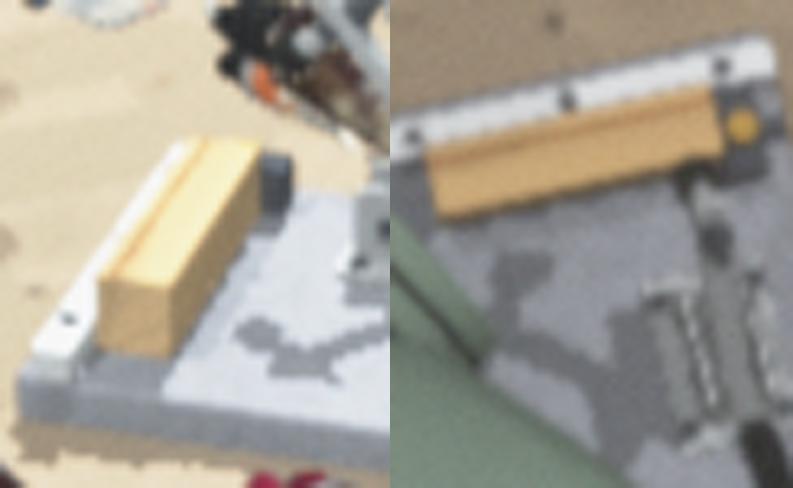

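The picture shows the bar flush along the fence, with its end at the dark stop, right beside the yellow dot at (742,125). Next I'll shut the fingers and go above the ball at world (0.410, 0.280).

Request:
jog_arm(steps=[{"travel":[-1.25,-3.35,0],"yaw":0},{"travel":[-1.25,-3.35,0],"yaw":0},{"travel":[-1.25,-3.35,0],"yaw":0},{"travel":[-1.25,-3.35,0],"yaw":0},{"travel":[-1.25,-3.35,0],"yaw":0},{"travel":[-1.25,-3.35,0],"yaw":0},{"travel":[-1.25,-3.35,0],"yaw":0},{"travel":[-1.25,-3.35,0],"yaw":0},{"travel":[0,0,0],"yaw":0},{"travel":[0,0,0],"yaw":0},{"travel":[0,0,0],"yaw":0}], fingers=0, force=20)

```text
time_s: 12.85
tcp_pos: [0.4137, 0.2751, 0.2953]
orientation: [[-0.221, 0.975, 0.001], [0.975, 0.221, 0.001], [0.001, 0.002, -1.0]]
ft_force: [1.0, 1.1, 0.4]
opening: 0.0003
grip_force: 0.0
```

Request:
jog_arm(steps=[{"travel":[0,0,-2],"yaw":0},{"travel":[0,0,-1],"yaw":0},{"travel":[0,0,-1],"yaw":0},{"travel":[0,0,-0.5],"yaw":0},{"travel":[0,0,0],"yaw":0},{"travel":[0,0,0],"yaw":0}])

```text
time_s: 13.45
tcp_pos: [0.4134, 0.2754, 0.25]
orientation: [[-0.222, 0.975, 0.0], [0.975, 0.222, 0.0], [0.0, 0.001, -1.0]]
ft_force: [-0.5, -0.4, 0.0]
opening: 0.0006
grip_force: 0.0
```

```bash
python3 - <<'E'
from h import *
s=snap('scene','s4.png')
a=cv2.resize(cv2.imread('pics/s4.png')[165:295,225:365],None,fx=4.6,fy=4.6,interpolation=cv2.INTER_CUBIC)
cv2.imwrite('pics/m5.png',a); o=robot.observe(); print(o['tcp_pos'],o['ft_force'],o['opening'])
E
```

```text
[0.41344685 0.27539788 0.25023506] [ 0.66920901 -0.14287256 -0.02801371] 0.0006311858892256996
```

View pics/m5.png

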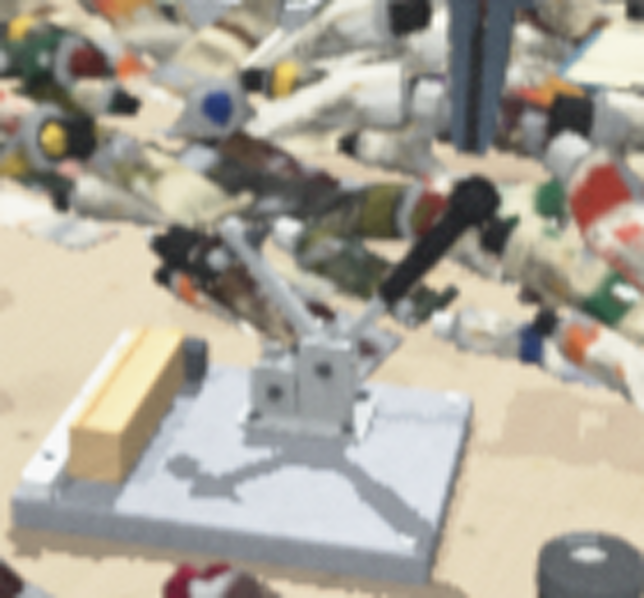

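The tip is above the ball (ball at (478,198), fingertips ending at (475,150)), about 5 mm off sideways. I'll correct that and descend to contact.

Request:
jog_arm(steps=[{"travel":[-0.3,0.5,0],"yaw":0},{"travel":[0,0,-0.6],"yaw":0},{"travel":[0,0,-0.4],"yaw":0},{"travel":[0,0,0],"yaw":0}])

```text
time_s: 13.9
tcp_pos: [0.4097, 0.2799, 0.239]
orientation: [[-0.222, 0.975, -0.001], [0.975, 0.222, -0.001], [-0.001, -0.001, -1.0]]
ft_force: [0.4, -0.5, -0.1]
opening: 0.0004
grip_force: 0.0
```

Request:
jog_arm(steps=[{"travel":[0,0,-0.2],"yaw":0},{"travel":[0,0,-0.2],"yaw":0},{"travel":[0,0,0],"yaw":0}])

```text
time_s: 14.2
tcp_pos: [0.4099, 0.2801, 0.236]
orientation: [[-0.221, 0.975, -0.001], [0.975, 0.221, -0.0], [0.0, -0.001, -1.0]]
ft_force: [-0.7, 0.1, 3.1]
opening: 0.0004
grip_force: 1.1
```

Request:
jog_arm(steps=[{"travel":[0,0,-0.2],"yaw":0},{"travel":[0,0,0],"yaw":0}])

```text
time_s: 14.4
tcp_pos: [0.4088, 0.2798, 0.2347]
orientation: [[-0.221, 0.975, -0.003], [0.975, 0.221, -0.0], [0.0, -0.003, -1.0]]
ft_force: [-5.9, -1.2, 9.6]
opening: 0.0007
grip_force: 4.9
```

Request:
jog_arm(steps=[{"travel":[-0.3,-0.07,-0.33],"yaw":0},{"travel":[-0.3,-0.07,-0.33],"yaw":0},{"travel":[-0.3,-0.07,-0.33],"yaw":0},{"travel":[-0.3,-0.07,-0.33],"yaw":0}])

```text
time_s: 14.8
tcp_pos: [0.3942, 0.2764, 0.2219]
orientation: [[-0.22, 0.975, -0.009], [0.975, 0.22, -0.002], [0.0, -0.009, -1.0]]
ft_force: [-8.4, -1.6, 13.5]
opening: 0.0007
grip_force: 7.0
```

Request:
jog_arm(steps=[{"travel":[-0.29,-0.07,-0.35],"yaw":0},{"travel":[-0.29,-0.07,-0.35],"yaw":0},{"travel":[-0.29,-0.07,-0.35],"yaw":0}])

```text
time_s: 15.1
tcp_pos: [0.3878, 0.2749, 0.2104]
orientation: [[-0.221, 0.975, -0.003], [0.975, 0.221, -0.0], [0.0, -0.003, -1.0]]
ft_force: [-4.1, -1.0, 5.8]
opening: 0.0007
grip_force: 3.2
```

Request:
jog_arm(steps=[{"travel":[-0.22,-0.05,-0.36],"yaw":0},{"travel":[-0.22,-0.05,-0.36],"yaw":0},{"travel":[-0.2,-0.05,-0.37],"yaw":0},{"travel":[-0.2,-0.05,-0.37],"yaw":0},{"travel":[-0.18,-0.04,-0.38],"yaw":0}])

```text
time_s: 15.6
tcp_pos: [0.3791, 0.2728, 0.1914]
orientation: [[-0.222, 0.975, 0.0], [0.975, 0.222, 0.0], [0.0, 0.0, -1.0]]
ft_force: [-3.2, -0.6, 4.2]
opening: 0.0008
grip_force: 2.2
```

Request:
jog_arm(steps=[{"travel":[-0.16,-0.04,-0.38],"yaw":0},{"travel":[-0.16,-0.04,-0.38],"yaw":0},{"travel":[-0.14,-0.03,-0.38],"yaw":0},{"travel":[-0.13,-0.03,-0.38],"yaw":0}])

```text
time_s: 16.0
tcp_pos: [0.3722, 0.2712, 0.1766]
orientation: [[-0.221, 0.975, -0.003], [0.975, 0.221, -0.001], [-0.0, -0.003, -1.0]]
ft_force: [-7.3, -1.3, 11.9]
opening: 0.0006
grip_force: 5.6
```

Request:
jog_arm(steps=[{"travel":[-0.15,-0.03,-0.38],"yaw":0},{"travel":[-0.14,-0.03,-0.38],"yaw":0},{"travel":[-0.12,-0.03,-0.38],"yaw":0},{"travel":[-0.1,-0.02,-0.38],"yaw":0},{"travel":[-0.08,-0.02,-0.38],"yaw":0},{"travel":[-0.06,-0.01,-0.38],"yaw":0}])

```text
time_s: 16.6
tcp_pos: [0.366, 0.2697, 0.1534]
orientation: [[-0.221, 0.975, -0.002], [0.975, 0.221, -0.001], [-0.0, -0.002, -1.0]]
ft_force: [-4.7, -0.8, 5.7]
opening: 0.0005
grip_force: 2.7
```

Request:
jog_arm(steps=[{"travel":[-0.05,-0.01,-0.3],"yaw":0},{"travel":[-0.03,-0.01,-0.3],"yaw":0},{"travel":[0,0,-0.3],"yaw":0}])

```text
time_s: 16.9
tcp_pos: [0.3663, 0.2699, 0.1443]
orientation: [[-0.222, 0.975, 0.001], [0.975, 0.222, 0.0], [0.0, 0.001, -1.0]]
ft_force: [-1.0, -0.0, 1.8]
opening: 0.0002
grip_force: 0.8
```

Request:
jog_arm(steps=[{"travel":[0,0,-0.3],"yaw":0},{"travel":[0,0,-0.3],"yaw":0},{"travel":[0,0,-0.2],"yaw":0},{"travel":[0,0,0],"yaw":0}])

```text
time_s: 17.3
tcp_pos: [0.3662, 0.2698, 0.1363]
orientation: [[-0.222, 0.975, 0.0], [0.975, 0.222, -0.0], [-0.0, 0.0, -1.0]]
ft_force: [-0.0, 0.7, 0.7]
opening: 0.0003
grip_force: 0.0
```

Request:
jog_arm(steps=[{"travel":[0,0,-0.2],"yaw":0},{"travel":[0,0,-0.1],"yaw":0},{"travel":[0,0,0],"yaw":0}])

```text
time_s: 17.6
tcp_pos: [0.3664, 0.2701, 0.1349]
orientation: [[-0.222, 0.975, 0.001], [0.975, 0.222, 0.001], [0.0, 0.001, -1.0]]
ft_force: [-2.4, -1.6, 10.7]
opening: 0.0006
grip_force: 5.2
```

At z = 0.135 the handle is on its end stop. I'll retreat upward and check.

Request:
jog_arm(steps=[{"travel":[0,0,1],"yaw":0},{"travel":[0,0,3],"yaw":0},{"travel":[0,0,4],"yaw":0},{"travel":[0,0,4],"yaw":0},{"travel":[0,0,4],"yaw":0},{"travel":[0,-4,0],"yaw":0},{"travel":[0,-4,0],"yaw":0},{"travel":[0,-4,0],"yaw":0},{"travel":[0,-4,0],"yaw":0},{"travel":[0,-4,0],"yaw":0},{"travel":[0,0,0],"yaw":0},{"travel":[0,0,0],"yaw":0}])

```text
time_s: 18.8
tcp_pos: [0.3661, 0.0694, 0.2941]
orientation: [[-0.219, 0.976, 0.001], [0.976, 0.219, 0.001], [0.0, 0.001, -1.0]]
ft_force: [-0.7, 1.4, 0.5]
opening: 0.0003
grip_force: 0.0
```

```bash
python3 - <<'E'
from h import *
s=snap('scene','s5.png'); t=snap('top','t5.png')
a=cv2.resize(cv2.imread('pics/s5.png')[195:295,225:345],None,fx=3.6,fy=3.6,interpolation=cv2.INTER_CUBIC)
b=cv2.resize(cv2.imread('pics/t5.png')[165:265,248:348],None,fx=3.6,fy=3.6,interpolation=cv2.INTER_CUBIC)
cv2.imwrite('pics/m6.png',np.hstack([a,b]))
E
```

```text
(no output)
```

View pics/m6.png

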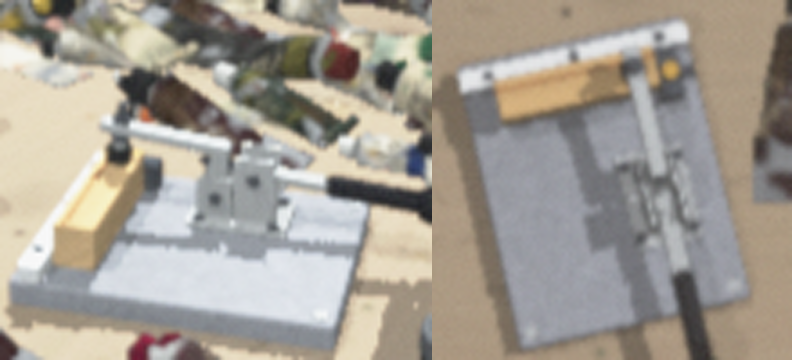

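The clamp is shut with its handle level. The pad stands on the bar at (120,155), and the bar is flush to the fence and the stop, so I'm handing in.

```bash
python3 -c "
from station import workorder
print(workorder.hand_in())"
```

```text
the job is handed in; nothing more can be done
None
```

I handed in the job at about 19 s: the bar lies against the fence and stop, pressed there with under 10 N, the clamp is shut over centre with its pad on the bar, and nothing I did touched the jars, muller or eraser.

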